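# Open the dial padlock on the strongbox hasp and hold it up

### The job

The square steel padlock lies in its seat on the strongbox lid with its shackle under the hasp hook: turn its dial clockwise, feeling the clicks, until the raised pointer clicks in at the index mark on the shackle side. Then, with the lock still in its seat, pull the shackle fully open and lift the lock off the hook. Finish while holding it up still in the gripper, open, dial face up and roughly level, 10 to 25 cm above the lid and clear of the box, with the other things on table and lid left where they are.

Things in the scene. Friction and masses are not known exactly. Their poses are not given: they have to be found in the camera images.
- strongbox: Grey steel strongbox 246 x 206 x 70 mm, fixed, ahead of the robot at varying place and yaw. Origin at the centre of its underside on the table, z up, -x is the side nearest the robot. On its lid a 3 mm hasp plate (top 73 mm above the table) bears the lock, whose centre axis stands at x = +20, y = 0 mm of the box.
- seat (a point): Centre of the lock's seat on the hasp plate, under the lock, axes as the box. The seat is a low rim, 10 mm high, 4 mm thick, round the lock's case, 1.5 mm clear of it all round, open in the middle of the -x side for the shackle. It keeps the case from turning or sliding.
- hook_tip (a point): End of the hasp hook's arm, fixed to the box, axes as the box. The hook: an 8 mm round post between the shackle's legs, 22 mm towards +x from here, and an arm 8 mm wide, 21 to 27 mm above the plate, over the bow of the closed shackle: the lock cannot be lifted while closed. The bow of the open shackle clears this tip by 14 mm, the case clears the post by 12 mm; it then lifts straight up.
- lock: The padlock's case, loose, about 0.4 kg with dial and shackle: square steel block 60 x 60 x 26 mm lying flat in the seat. Origin at the centre of its underside, z up through the dial, -x towards the shackle, same yaw as the box. A small raised index mark stands on its top face at the -x edge.
- lock_mid (a point): Centre of the lock's case, 13 mm above its underside, axes as lock.
- dial_grip (a point): Centre of the dial, half-way up: the black ribbed round dial, diameter 38 mm (40 over its ribs, which are only drawn), 16 mm high, on top of the lock; its underside is 0.5 mm above the case's top face. A raised steel ridge on its top is the pointer. This frame turns with the dial: its -x axis points along the pointer, z up.
- dial (a joint): Angle of the dial in rad, positive counter-clockwise from above. 0: pointer at the index mark (towards the shackle), lock free. Starts 0.8 to 2.5 rad counter-clockwise of the mark: turn it clockwise. Sprung clicks every 0.524 rad (0 is one), each about 0.07 N m to overcome; the dial stays in the click where it is left. Stops at -0.5 and 2.8.
- shackle_grip (a point): Point midway between the shackle's legs, at the height of their axes (13 mm above the lock's underside), 44 mm from the lock's centre towards -x when closed; moves with it, axes as the lock. A level U of 8 mm round bar: legs along x at y = +-17 mm (42 mm over the outsides: grip from above across y), straight from the case (30 mm from the lock's centre) to 53 mm; bow ends at 66 mm.
- shackle (a joint): How far the shackle is drawn out of the case towards -x, m: 0 closed, 0.022 fully open (stop). Barred within 3 mm unless the dial is within about 0.14 rad of 0. Friction about 1.5 N, no spring: it stays where it is left.
- stamp: Bystander: wooden rubber stamp, 28 mm across, 50 mm high, standing on the back part of the lid. Origin at its foot.
- keylock: Bystander: small brass keyed padlock without a dial, 34 x 40 x 16 mm, on the table beside the box (+y side). Origin under the case.
- stapler: Bystander: black stapler 130 x 32 x 42 mm on the table beside the box (-y side). Origin under its centre.
- water: Bystander: clear bottle, 64 mm across, 200 mm high, far left or far right. Origin at its foot.
- tea: Bystander: amber bottle with black cap, 60 mm across, 190 mm high, far left or far right. Origin at its foot.
- tin: Bystander: round steel tin 90 mm across, 46 mm high, ahead and to the left. Origin at its foot.
- mug: Bystander: white mug 80 mm across, 90 mm high, ahead and to the right. Origin at its foot.

How it is judged:
On the way, in this order (a step that is already met when the one before it is completed fails the run):
1. the dial's pointer is clicked in at the index mark, the shackle still closed (value of joint dial between -0.13 and 0.13 rad and value of joint shackle below 0.004 m), for 0.2 s.
2. the shackle is pulled open while the lock is still in its seat (value of joint shackle above 0.018 m and height (world z) of lock below 0.085 m), for 0.1 s.
At the end, for the whole second after the job is handed in: The shackle is at least 18 mm out (fully open is 22), the lock's underside is at least 95 and at most 290 mm above the lid (lid 70 mm above the table), its dial face within 0.45 rad of straight up, it is gripped by the fingers, touches the strongbox nowhere and is at rest (value of joint shackle above 0.018 m and z of lock in the frame of strongbox between 0.165 and 0.36 m and angle between lock's own z axis and vertical below 0.45 rad and contact force between the fingers and lock above 1.5 N and contact force between lock and strongbox below 0.1 N and linear speed of lock below 0.05 m/s); the arm keeps its last pose, push and grip.
It fails at once if a bystander is moved over 30 mm (distance of any of stamp, keylock, stapler, water, tea, tin, mug from where it was at the start of the episode above 0.03 m).
It fails at once if a bottle, the mug or the stamp is tipped over (angle between any of water, tea, mug, stamp's own z axis and vertical above 0.6 rad).
It also fails if it takes over 51 s, if anything falls off the work surface, if the arm or the gripper's body presses on something with over 40 N, if the wrist force passes 120 N, or if a joint passes its speed limit or range.

### The arm

A 7-joint arm with a two-finger parallel gripper is mounted at the origin on the work surface. World frame = base frame: x ahead of the robot, y to its left, z up, the work surface at z = 0. Lengths are in m, angles in rad, forces in N, time in s.
With the tool pointing down it reaches from about 0.425 to 1.025 m from the base axis. Payload 3.6 kg.
Tool frame: the origin (TCP) lies between the finger pads; the fingertips stand 14 mm ahead of it and the grasp point (between the pads) lies 5 mm behind it (robot.tip_reach is the distance from the TCP to the fingertips, in m); z points along the fingers, y is the line along which they close (so a half turn about z gives the same grasp; the last joint's range is limited). The gripper opens to 85 mm and grips with 20 to 120 N. Pads are 22 mm wide; open, the fingers measure 114 mm over their backs; the gripper's body (76 mm by 85 mm) begins 54 mm behind the grasp point. The pads swing forward as they close: fully open they stand 13 mm farther back than shut.
Start: joints at [1.242, 0.591, 0.048, 1.609, -0.033, 0.943, -0.034], TCP at [0.169, -0.705, 0.245] pointing down, gripper open.
Joint ranges: [-2.69, 2.69], [-0.47, 2.24], [-1.27, 1.36], [0.19, 2.51], [-1.53, 4.68], [0.08, 2.07], [-3.09, 3.09]. Speed limits (rad/s): [2.57, 2.57, 3.14, 3.14, 3.14, 3.14, 3.14].

### API

Orientations are given as a unit quaternion [w, x, y, z].
In Python, from rig import robot gives the robot as it stands.
- The arm moves only by the shell command python3 -m inch 'ROWS' [FORCE]. ROWS is JSON, a list of rows, each an object with "twist": the turn, a rotation vector about the tool's x, y, z in degrees, a list of three; "offset": the shift along the tool's x, y, z in mm, a list of three; "grip": the gripper's target within -1 to 1 (fully open at 1, half-way at 0, shut at -1). A call has 1 to 5 rows; each row shifts and turns the commanded pose from where the row before left it, along the tool's axes as they then stand; what a row does not reach is not made up. A row lasts 1/12 s, in which the tool goes at most 41.7 mm and 7.16 degrees, less where a joint would pass 70% of its speed; a pose out of reach is approached as far as the arm can. A call with a gripper value outside its range is refused whole. The fingers move at their own pace and stop on an object; FORCE is the grip in N (left out, the last holds). Time passes only in rows, so rows that do not move let the fingers close. It gives the time, the measured TCP pose, the force, the opening and the grip force at its end, in the units of the state.
- robot.read_state(): the state, without advancing time (a new reading comes with each control period).
- robot.snapshot(name): name is "scene" or "side" or "wrist"; returns (picture, depth): 420x560x3 uint8, red, green, blue; 420x560 float32, m along the optical axis (not along the pixel's ray), 0 where there is no reading.
- robot.camera_params(name): a dict with "mtx" (3x3 intrinsics, pixels), "rvec" (rotation vector, rad) and "tvec" (3), from world to camera coordinates, as OpenCV has them; the wrist camera has in their place "tool_from_camera" (4x4, takes a point from camera to tool coordinates, whose origin is the TCP and whose axes are the flange's). Camera axes: x right, y down, z forward; pixel columns grow to the right and rows downward; lengths in m; the calibration is good to about 2 mm. The wrist camera is an equidistant fisheye: a pixel r from the principal point sees the ray r / f radians off the axis. A picture is of the moment at which its call begins: read the wrist's pose just before it. camera_params takes no time and is no camera call.
- robot.close_job(): hands the job in; it is judged then, once.
The state is a dict: "time_s": time; "joint_pos": joint angles; "qd": joint speeds; "joint_torque": joint torques, N m; "position": TCP position; "tcp_rot": TCP orientation; "contact_force": force on the tool from outside, world axes, zero at the start; "moment": the same for the moment, N m; "finger_gap": finger opening in m; "finger_force": force on a finger pad.
Only numpy, scipy, OpenCV 4.12 (cv2) and the standard library are available. Lean on these libraries where they do the work, as an engineer would, in place of code of your own. Each camera call takes 0.05 s, during which the arm holds its last target. There are 200 camera calls.

## Working session

There is one attempt and no reset: what is moved stays moved. The work goes in short steps, Python scripts to look and compute and a shell command to move; the robot and the scene stay as the last step left them, time stands still between calls to the robot, and variables do not carry over. Pictures are saved under pics/ and viewed, at most 10 in all, crops included, and the job is handed in when it is done.

```bash
ls; mkdir -p pics; python3 - <<'E'
from rig import robot
import cv2,numpy as np
s=robot.read_state();print({k:np.round(v,3).tolist() for k,v in s.items()},robot.tip_reach)
a,d=robot.snapshot("scene");b,e=robot.snapshot("side")
np.savez('/tmp/s.npz',a=a,d=d,b=b,e=e)
cv2.imwrite('pics/a.png',a[...,::-1]);cv2.imwrite('pics/b.png',b[...,::-1])
for n in("scene","side","wrist"):print(n,robot.camera_params(n))
E
```

```text
pics
{'time_s': 0.0, 'joint_pos': [1.241, 0.592, 0.048, 1.61, -0.033, 0.943, -0.034], 'qd': [0.0, -0.001, 0.001, 0.0, 0.003, 0.0, 0.001], 'joint_torque': [0.0, -54.869, 1.546, -19.812, 0.009, 0.009, -0.0], 'position': [0.169, -0.704, 0.244], 'tcp_rot': [-0.001, 0.993, 0.118, -0.0], 'contact_force': [-0.011, -0.635, 0.535], 'moment': [0.067, -0.081, 0.008], 'finger_force': 0.0, 'finger_gap': 0.086} 0.014
scene {'mtx': array([[420.75883131,   0.        , 287.35276324],
       [  0.        , 420.75883131, 209.73743775],
       [  0.        ,   0.        ,   1.        ]]), 'rvec': array([ 1.28754254,  2.06976894, -1.02291622]), 'tvec': array([ 0.21392123, -0.2172002 ,  1.47897021])}
side {'mtx': array([[435.34323035,   0.        , 279.98240234],
       [  0.        , 435.34323035, 216.42418552],
       [  0.        ,   0.        ,   1.        ]]), 'rvec': array([ 2.20066856, -0.37213238,  0.18232011]), 'tvec': array([-0.5201567 ,  0.16990142,  0.96660908])}
wrist {'mtx': array([[325.1922621 ,   0.        , 284.10620068],
       [  0.        , 325.1922621 , 205.24479728],
       [  0.        ,   0.        ,   1.        ]]), 'tool_from_camera': array([[ 1.49743474e-03, -9.54615497e-01, -2.97837221e-01,
         7.50997730e-02],
       [ 9.99998878e-01,  1.43862645e-03,  4.16663706e-04,
         4.02723589e-04],
       [ 3.07228723e-05, -2.97837511e-01,  9.54616581e-01,
        -1.28227764e-01],
       [ 0.00000000e+00,  0.00000000e+00,  0.00000000e+00,
         1.00000000e+00]])}
```

View pics/a.png

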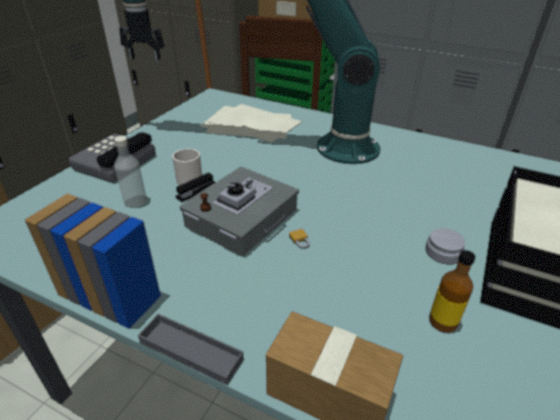

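View pics/b.png

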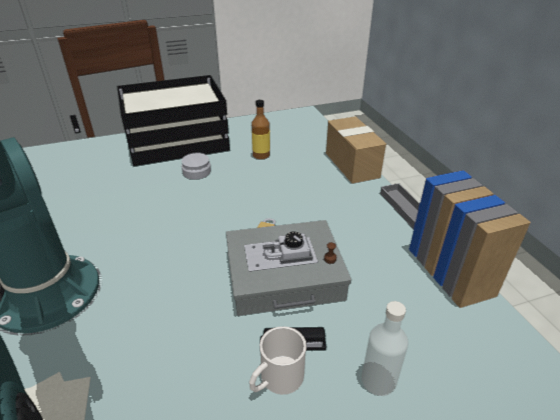

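The scene view shows the box with the lock's dial at about (238,187), the stamp at (205,202) and the keylock at (300,238). The side view has the dial at (293,241), the shackle to its left at (272,249) and lid corners near (227,232), (331,224), (346,290) and (236,292).

```bash
cat > h.py <<'E'
import numpy as np,cv2
from scipy.spatial.transform import Rotation as R
from rig import robot
def ray(n,uv):
    p=robot.camera_params(n);M=cv2.Rodrigues(p['rvec'])[0]
    d=M.T@np.linalg.solve(p['mtx'],[*uv,1]);return -M.T@p['tvec'],d
def plane(n,uv,z):
    o,d=ray(n,uv);return o+d*(z-o[2])/d[2]
def tri(rs):
    A=0;b=0
    for o,d in rs:
        d=d/np.linalg.norm(d);P=np.eye(3)-np.outer(d,d);A=A+P;b=b+P@o
    return np.linalg.solve(A,b)
def q2R(q):return R.from_quat([q[1],q[2],q[3],q[0]])
def wray(uv,st,p):
    k=p['mtx'];v=np.array([uv[0]-k[0,2],uv[1]-k[1,2]])/k[0,0];r=np.hypot(*v)+1e-9
    c=np.array([*(v/r*np.sin(r)),np.cos(r)]);T=p['tool_from_camera'];Q=q2R(st['tcp_rot']).as_matrix()
    return np.array(st['position'])+Q@T[:3,3],Q@T[:3,:3]@c
def wplane(uv,st,p,z):
    o,d=wray(uv,st,p);return o+d*(z-o[2])/d[2]
E
python3 - <<'E'
from h import *
z=np.load('/tmp/s.npz')
print('dial tri',tri([ray('scene',(237,187)),ray('side',(293,240))]))
for n,k,dk in(('scene','a','d'),('side','b','e')):
    dep=z[dk];p=robot.camera_params(n);M=cv2.Rodrigues(p['rvec'])[0]
    v,u=np.mgrid[:420,:560];c=np.stack([(u-p['mtx'][0,2])/p['mtx'][0,0],(v-p['mtx'][1,2])/p['mtx'][1,1],np.ones_like(u)],-1)*dep[...,None]
    w=(c-p['tvec'])@M
    m=(abs(w[...,2]-.07)<.008)&(dep>0)&(abs(w[...,0]-.63)<.3)&(abs(w[...,1])<.5)
    m=cv2.morphologyEx(m.astype(np.uint8),cv2.MORPH_OPEN,np.ones((3,3)))
    nn,l,st,ce=cv2.connectedComponentsWithStats(m);i=1+st[1:,4].argmax()
    P=w[l==i];print(n,len(P),cv2.minAreaRect(P[:,:2].astype(np.float32)),np.median(P[:,2]))
    hi=(w[...,2]>.095)&(w[...,2]<.135)&(dep>0)&(np.hypot(w[...,0]-P[:,0].mean(),w[...,1]-P[:,1].mean())<.11)
    nn,l,st,ce=cv2.connectedComponentsWithStats(hi.astype(np.uint8))
    for i in range(1,nn):
        if st[i,4]>15: print(st[i],w[l==i].mean(0),w[l==i].max(0))
E
```

```text
dial tri [ 0.53360166 -0.12802422  0.10948847]
scene 3648 ((0.5160940885543823, -0.12687915563583374), (0.20919236540794373, 0.248165100812912), 81.28852844238281) 0.07072472122176149
[245 179   8   7  28] [ 0.48364817 -0.12079615  0.09922751] [ 0.49454929 -0.1159943   0.10278172]
[220 182  32  20 367] [ 0.54357881 -0.12432952  0.10555287] [ 0.56847155 -0.0951097   0.11970377]
[200 193   9  10  59] [ 0.60547747 -0.1753014   0.11029236] [ 0.61264602 -0.16741998  0.1211867 ]
side 6082 ((0.5159698724746704, -0.12553836405277252), (0.21058142185211182, 0.24572454392910004), 81.19424438476562) 0.07174800122907708
[278 231  31  24 554] [ 0.53196135 -0.13726997  0.1064829 ] [ 0.56826996 -0.09521562  0.12128462]
[326 242   8  12  74] [ 0.59970228 -0.18025034  0.1115108 ] [ 0.60853526 -0.16875935  0.1210556 ]
[262 244  13   5  52] [ 0.48133988 -0.12151007  0.10017836] [ 0.49393767 -0.11485409  0.10362425]
```

```bash
A='{"twist":[0,0,0],"offset":[26,-25,-8],"grip":1}'; 
python3 -m inch '[{"twist":[0,0,0],"offset":[26,-25,-10],"grip":1},{"twist":[0,0,0],"offset":[26,-25,-10],"grip":1},{"twist":[0,0,0],"offset":[26,-25,-10],"grip":1},{"twist":[0,0,0],"offset":[26,-25,-10],"grip":1},{"twist":[0,0,0],"offset":[26,-25,0],"grip":1}]' 40
python3 -m inch '[{"twist":[0,0,0],"offset":[26,-25,0],"grip":1},{"twist":[0,0,0],"offset":[26,-25,0],"grip":1},{"twist":[0,0,0],"offset":[26,-25,0],"grip":1},{"twist":[0,0,0],"offset":[26,-25,0],"grip":1},{"twist":[0,0,0],"offset":[26,-25,0],"grip":1}]'
python3 -m inch '[{"twist":[0,0,4],"offset":[26,-25,0],"grip":1},{"twist":[0,0,4],"offset":[26,-25,0],"grip":1},{"twist":[0,0,4],"offset":[26,-25,0],"grip":1},{"twist":[0,0,4],"offset":[26,-25,0],"grip":1},{"twist":[0,0,4],"offset":[26,-25,0],"grip":1}]'
```

```text
time_s: 0.52
position: [0.2677, -0.5524, 0.2869]
tcp_rot: [0.001, 0.993, 0.117, 0.001]
contact_force: [-0.2, 0.1, 1.2]
finger_gap: 0.0855
finger_force: 0.0
time_s: 0.93
position: [0.3641, -0.3993, 0.285]
tcp_rot: [-0.0, 0.993, 0.118, -0.0]
contact_force: [0.3, 0.2, -0.1]
finger_gap: 0.0857
finger_force: 0.0
time_s: 1.35
position: [0.4806, -0.2629, 0.285]
tcp_rot: [-0.0, 0.998, -0.058, -0.001]
contact_force: [0.6, -0.8, -0.3]
finger_gap: 0.0853
finger_force: 0.0
```

```bash

python3 -m inch '[{"twist":[0,0,0.5],"offset":[10,-35,10],"grip":1},{"twist":[0,0,0.5],"offset":[10,-35,10],"grip":1},{"twist":[0,0,0.5],"offset":[10,-35,10],"grip":1},{"twist":[0,0,0.5],"offset":[8,-34,10],"grip":1},{"twist":[0,0,0],"offset":[0,0,0],"grip":1}]'
python3 - <<'E'
from h import *
s=robot.read_state();a,d=robot.snapshot("wrist");cv2.imwrite('pics/w1.png',a[...,::-1]);import pickle;pickle.dump((s,a,d),open('/tmp/w1.pkl','wb'))
print(s['position'],s['tcp_rot'],s['joint_pos'],s['contact_force'])
E
```

```text
time_s: 1.77
position: [0.5376, -0.1222, 0.2433]
tcp_rot: [-0.003, 0.998, -0.068, -0.001]
contact_force: [0.2, 0.4, 0.6]
finger_gap: 0.0858
finger_force: 0.0
[ 0.53760113 -0.12215346  0.24328108] [-0.00277751  0.99768526 -0.06793648 -0.00101754] [ 0.1730734   0.37777621 -0.03772764  2.001639    0.01229575  0.76487799
 -1.57766916] [0.20256602 0.43054259 0.55477428]
```

View pics/w1.png

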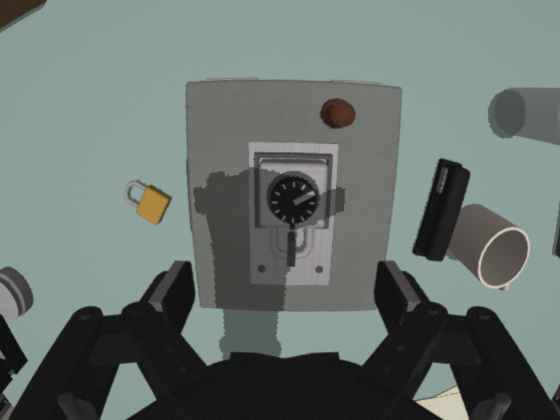

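The wrist view shows the dial at about (293,199) with its pointer to the right and slightly up, towards (313,192). The shackle and hook are below it at (291,245). That puts the dial about 110–120° counter-clockwise of the mark.

```bash
cat > dial.py <<'E'
from h import *
import sys
def dial(s,a,g=None,r=32,yaw=-8.8):
    p=robot.camera_params('wrist')
    if g is None:g=(293,199)
    m=(a.max(2)<60).astype(np.uint8);w=np.zeros_like(m);cv2.circle(w,g,r,1,-1);m&=w
    m=cv2.morphologyEx(m,cv2.MORPH_CLOSE,np.ones((9,9)));m=cv2.morphologyEx(m,cv2.MORPH_OPEN,np.ones((11,11)))
    c=max(cv2.findContours(m,cv2.RETR_EXTERNAL,cv2.CHAIN_APPROX_NONE)[0],key=cv2.contourArea)
    e=cv2.fitEllipse(cv2.convexHull(c));ctr=wplane(e[0],s,p,.1155)
    ii=np.zeros_like(m);cv2.ellipse(ii,(e[0],(e[1][0]*.8,e[1][1]*.8),e[2]),1,-1)
    l=(ii>0)&(a.max(2)>75)
    n,lab,st,ce=cv2.connectedComponentsWithStats(l.astype(np.uint8));i=1+st[1:,4].argmax()
    P=np.array([wplane((u,v),s,p,.117)[:2] for v,u in np.argwhere(lab==i)])
    mu=P.mean(0);ax=np.linalg.svd(P-mu)[2][0];ax*=np.sign(ax@(mu-ctr[:2]))
    f=lambda v:(np.degrees(np.arctan2(v[1],v[0]))-yaw-180+180)%360-180
    sz=[np.linalg.norm(wplane(c[k,0],s,p,.1155)-ctr) for k in range(0,len(c),5)]
    print('centre',ctr,'px',e,'r',np.median(sz),'angle deg axis',f(ax),'centroid',f(mu-ctr[:2]),len(P))
E
python3 - <<'E'
from dial import *;import pickle
s,a,d=pickle.load(open('/tmp/w1.pkl','rb'));dial(s,a)
p=robot.camera_params('wrist')
for q in[(187,83),(401,89),(389,308),(202,310)]:print(wplane(q,s,p,.07))
for q in[(249,143),(337,143)]:print('plate',wplane(q,s,p,.073))
print('case',wplane((258,227),s,p,.099),wplane((328,227),s,p,.099))
print('dial height: tri', tri([ray('side',(293,239)),wray((293,199),s,p)]),tri([ray('scene',(237,186)),wray((293,199),s,p)]), 'depth',d[199,293])
E
```

```text
centre [ 0.53784304 -0.12853785  0.1155    ] px ((291.6051330566406, 198.31134033203125), (47.62840270996094, 52.35600280761719), 116.9123764038086) r 0.020528201334799167 angle deg axis 122.02269687934273 centroid 98.11231802962004 87
[ 0.6494054  -0.04555535  0.07      ]
[ 0.61815348 -0.24452432  0.07      ]
[ 0.37798365 -0.22385089  0.07      ]
[ 0.40545741 -0.00847879  0.07      ]
plate [ 0.58341733 -0.09563812  0.073     ]
plate [ 0.57285113 -0.1762183   0.073     ]
case [ 0.51038706 -0.09481565  0.099     ] [ 0.50196046 -0.15740004  0.099     ]
dial height: tri [ 0.53568797 -0.12946555  0.11099085] [ 0.53468233 -0.12746014  0.11398619] depth 0.26678708
```

```bash

python3 -m inch '[{"twist":[0,0,0],"offset":[0,7,6],"grip":1},{"twist":[0,0,-7],"offset":[0,0,6],"grip":1},{"twist":[0,0,-7],"offset":[0,0,6],"grip":1},{"twist":[0,0,-7],"offset":[0,0,6],"grip":1},{"twist":[0,0,-7],"offset":[0,0,6],"grip":1}]' 40 | head -3
python3 -m inch '[{"twist":[0,0,-7],"offset":[0,0,6],"grip":1},{"twist":[0,0,-7],"offset":[0,0,6],"grip":1},{"twist":[0,0,-7],"offset":[0,0,6],"grip":1},{"twist":[0,0,-7],"offset":[0,0,6],"grip":1},{"twist":[0,0,-7],"offset":[0,0,6],"grip":1}]'| head -3
python3 -m inch '[{"twist":[0,0,-7],"offset":[0,0,6],"grip":1},{"twist":[0,0,-7],"offset":[0,0,6],"grip":1},{"twist":[0,0,-7],"offset":[0,0,6],"grip":1},{"twist":[0,0,-7],"offset":[0,0,6],"grip":1},{"twist":[0,0,-7],"offset":[0,0,6],"grip":1}]'| head -3
python3 -m inch '[{"twist":[0,0,-7],"offset":[0,0,6],"grip":1},{"twist":[0,0,-7],"offset":[0,0,6],"grip":1},{"twist":[0,0,-7],"offset":[0,0,0],"grip":0.6},{"twist":[0,0,0],"offset":[0,0,0],"grip":0.6},{"twist":[0,0,0],"offset":[0,0,0],"grip":0.6}]'
python3 - <<'E'
from h import *
s=robot.read_state();a,d=robot.snapshot("wrist");cv2.imwrite('pics/w2.png',a[...,::-1]);import pickle;pickle.dump((s,a,d),open('/tmp/w2.pkl','wb'))
Q=q2R(s['tcp_rot']).as_matrix();print(s['position'],s['joint_pos'][6],Q.T@(np.array([.5367,-.1288,.115])-s['position'])*1e3,'x dir',np.degrees(np.arctan2(Q[1,0],Q[0,0])),Q[:,2])
E
```

```text
time_s: 2.23
position: [0.5336, -0.1421, 0.2149]
tcp_rot: [0.001, 0.985, 0.17, -0.0]
time_s: 2.65
position: [0.5336, -0.1422, 0.1848]
tcp_rot: [0.001, 0.889, 0.459, -0.001]
time_s: 3.07
position: [0.5337, -0.1423, 0.1547]
tcp_rot: [0.0, 0.71, 0.705, -0.001]
time_s: 3.48
position: [0.5339, -0.1413, 0.1429]
tcp_rot: [-0.0, 0.573, 0.82, -0.001]
contact_force: [-0.3, -0.6, 0.3]
finger_gap: 0.0679
finger_force: 0.0
[ 0.53388978 -0.14132156  0.14290229] 0.05472289004521581 [10.80091669  6.97365227 27.89144497] x dir 110.11818920732169 [-8.20095147e-04 -6.80440359e-04 -9.99999432e-01]
```

View pics/w2.png

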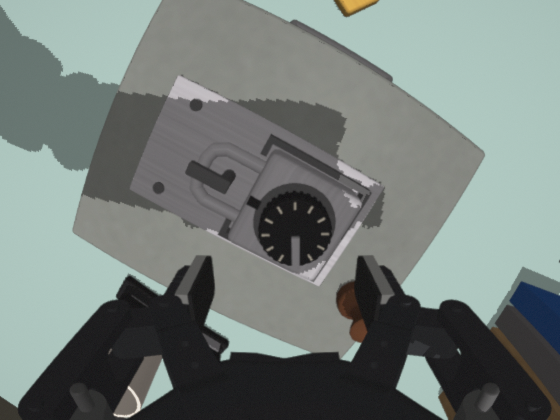

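The dial is at about (295,230), with its pointer towards the gripper at (295,250) and the mark on the shackle side at (252,203). The tool is about 13 mm off centre. I'll recompute the offset.

```bash
python3 - <<'E'
from dial import *;import pickle
s,a,d=pickle.load(open('/tmp/w2.pkl','rb'));dial(s,a,(295,230),46)
p=robot.camera_params('wrist');s1,a1,d1=pickle.load(open('/tmp/w1.pkl','rb'))
t=tri([wray((295,229),s,p),wray((291.6,198.3),s1,p)]);print(t)
E
```

```text
centre [ 0.53187808 -0.12394169  0.1155    ] px ((293.7778015136719, 224.18460083007812), (78.79945373535156, 80.50369262695312), 118.56423950195312) r 0.01984800976700059 angle deg axis 121.45509895763149 centroid 123.12543534510564 166
[ 0.53549467 -0.12775106  0.10799291]
```

```bash

python3 -m inch '[{"twist":[0,0,-1],"offset":[12,5.6,0],"grip":0.6},{"twist":[0,0,0],"offset":[0,0,9],"grip":0.6},{"twist":[0,0,0],"offset":[0,0,9],"grip":0.6},{"twist":[0,0,0],"offset":[0,0,9],"grip":0.6},{"twist":[0,0,0],"offset":[0,0,0],"grip":0.6}]'
python3 -m inch '[{"twist":[0,0,0],"offset":[0,0,0],"grip":0.4},{"twist":[0,0,0],"offset":[0,0,0],"grip":0.2},{"twist":[0,0,0],"offset":[0,0,0],"grip":0.1},{"twist":[0,0,0],"offset":[0,0,0],"grip":0.1}]'
python3 - <<'E'
from h import *
s=robot.read_state();a,d=robot.snapshot("wrist");b,_=robot.snapshot("side")
a[:,:]=a;b=cv2.resize(b[190:310,220:360],(490,420));cv2.imwrite('pics/w3.png',cv2.resize(np.hstack([a,b]),(800,320))[...,::-1]);import pickle;pickle.dump((s,a,d),open('/tmp/w3.pkl','wb'))
print(s['position'],s['joint_pos'][6])
E
```

```text
time_s: 3.95
position: [0.5342, -0.1252, 0.1141]
tcp_rot: [-0.002, 0.563, 0.827, -0.001]
contact_force: [0.0, -1.2, -0.8]
finger_gap: 0.0685
finger_force: 0.0
time_s: 4.28
position: [0.5361, -0.1256, 0.1166]
tcp_rot: [0.0, 0.563, 0.827, 0.0]
contact_force: [1.0, 1.2, -0.2]
finger_gap: 0.047
finger_force: 0.0
[ 0.53606945 -0.12556015  0.11655727] 0.01085702026344291
```

View pics/w3.png

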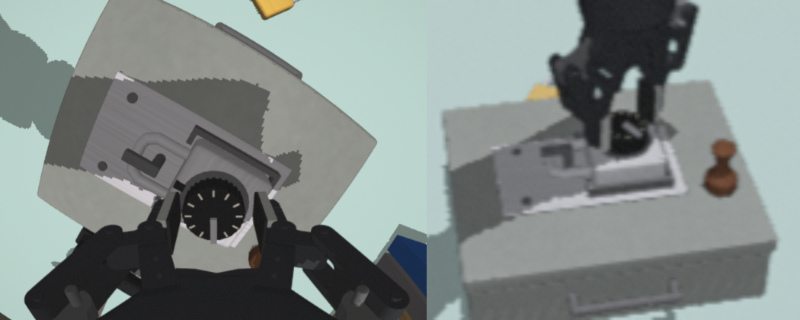

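The dial lies centred between the fingers, at about (280,275) in the full image, with the pads beside it. I'll check the offset along tool x.

```bash
python3 - <<'E'
from dial import *;import pickle
s,a,d=pickle.load(open('/tmp/w3.pkl','rb'));p=robot.camera_params('wrist')
Q=q2R(s['tcp_rot']).as_matrix()
for q in[(279.5,275),(279.5,280),(279.5,270)]:
    w=wplane(q,s,p,.1155);print(w,Q.T@(w-s['position'])*1e3)
E
```

```text
[ 0.53258455 -0.12454795  0.1155    ] [ 2.21932116 -2.87199584  1.05509437]
[ 0.53354455 -0.12701856  0.1155    ] [-0.43122017 -2.88424686  1.05596951]
[ 0.53164084 -0.12212019  0.1155    ] [ 4.82401828 -2.86028419  1.05423421]
```

```bash

python3 -m inch '[{"twist":[0,0,0],"offset":[0,-2,2.5],"grip":0.1},{"twist":[0,0,0],"offset":[0,0,0],"grip":-0.5},{"twist":[0,0,0],"offset":[0,0,0],"grip":-0.5},{"twist":[0,0,0],"offset":[0,0,0],"grip":-0.5},{"twist":[0,0,0],"offset":[0,0,0],"grip":-0.5}]' 30
```

```text
time_s: 4.8
position: [0.5337, -0.1264, 0.1139]
tcp_rot: [-0.0, 0.563, 0.827, -0.0]
contact_force: [-1.4, -0.8, 2.0]
finger_gap: 0.0368
finger_force: 30.1
```

```bash

python3 -m inch '[{"twist":[0,0,6],"offset":[0,0,0],"grip":-0.5},{"twist":[0,0,6],"offset":[0,0,0],"grip":-0.5},{"twist":[0,0,6],"offset":[0,0,0],"grip":-0.5},{"twist":[0,0,6],"offset":[0,0,0],"grip":-0.5},{"twist":[0,0,6],"offset":[0,0,0],"grip":-0.5}]'
python3 -m inch '[{"twist":[0,0,6],"offset":[0,0,0],"grip":-0.5},{"twist":[0,0,6],"offset":[0,0,0],"grip":-0.5},{"twist":[0,0,6],"offset":[0,0,0],"grip":-0.5},{"twist":[0,0,6],"offset":[0,0,0],"grip":-0.5},{"twist":[0,0,6],"offset":[0,0,0],"grip":-0.5}]'
```

```text
time_s: 5.22
position: [0.5355, -0.126, 0.1139]
tcp_rot: [0.001, 0.759, 0.651, 0.001]
contact_force: [2.5, 0.6, -1.7]
finger_gap: 0.0367
finger_force: 30.5
time_s: 5.63
position: [0.5359, -0.1258, 0.114]
tcp_rot: [0.001, 0.902, 0.433, 0.002]
contact_force: [1.4, 1.4, -2.0]
finger_gap: 0.0364
finger_force: 30.4
```

```bash

python3 -m inch '[{"twist":[0,0,6],"offset":[0,0,0],"grip":-0.5},{"twist":[0,0,6],"offset":[0,0,0],"grip":-0.5},{"twist":[0,0,6],"offset":[0,0,0],"grip":-0.5},{"twist":[0,0,6],"offset":[0,0,0],"grip":-0.5},{"twist":[0,0,6],"offset":[0,0,0],"grip":-0.5}]'
python3 -m inch '[{"twist":[0,0,6],"offset":[0,0,0],"grip":-0.5},{"twist":[0,0,6],"offset":[0,0,0],"grip":-0.5},{"twist":[0,0,6],"offset":[0,0,0],"grip":-0.5},{"twist":[0,0,6],"offset":[0,0,0],"grip":-0.5},{"twist":[0,0,6],"offset":[0,0,0],"grip":-0.5}]'
python3 -m inch '[{"twist":[0,0,0],"offset":[0,0,0],"grip":-0.5},{"twist":[0,0,0],"offset":[0,0,0],"grip":-0.5}]'
python3 - <<'E'
from h import *
s=robot.read_state();a,d=robot.snapshot("wrist");cv2.imwrite('pics/w4.png',a[150:400,100:470,::-1]);import pickle;pickle.dump((s,a,d),open('/tmp/w4.pkl','wb'))
print(s['position'],s['joint_pos'][6],s['moment'],2*np.degrees(np.arctan2(s['tcp_rot'][2],s['tcp_rot'][1])))
E
```

```text
time_s: 6.05
position: [0.5361, -0.126, 0.114]
tcp_rot: [0.0, 0.983, 0.185, 0.002]
contact_force: [2.3, -0.7, -1.3]
finger_gap: 0.0371
finger_force: 30.6
time_s: 6.47
position: [0.5361, -0.1271, 0.1141]
tcp_rot: [0.001, 0.997, -0.076, 0.002]
contact_force: [1.5, -1.5, -2.0]
finger_gap: 0.0366
finger_force: 30.7
time_s: 6.63
position: [0.536, -0.127, 0.1141]
tcp_rot: [0.001, 0.997, -0.073, 0.002]
contact_force: [3.8, -2.8, -1.8]
finger_gap: 0.0366
finger_force: 30.7
[ 0.53603992 -0.1270394   0.11414088] -1.4866401489738592 [-0.58509691 -0.76628085 -0.04861367] -8.348875178639167
```

View pics/w4.png

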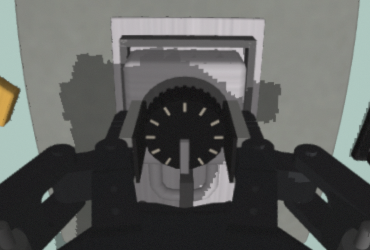

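The pointer now stands straight down at (185,165) in the crop, towards the index mark and the shackle. The dial is clicked in. I'll release, rise and move back over the shackle.

```bash

python3 -m inch '[{"twist":[0,0,0],"offset":[0,0,0],"grip":0.4},{"twist":[0,0,0],"offset":[0,0,0],"grip":0.4},{"twist":[0,0,0],"offset":[0,0,-15],"grip":0.4},{"twist":[0,0,0.5],"offset":[-25,0,-15],"grip":0.4},{"twist":[0,0,0],"offset":[-25,0,0],"grip":0.4}]' 40
python3 -m inch '[{"twist":[0,0,0],"offset":[0,0,0],"grip":0.4},{"twist":[0,0,0],"offset":[0,0,0],"grip":0.4}]'
python3 - <<'E'
from h import *
s=robot.read_state();a,d=robot.snapshot("wrist");cv2.imwrite('pics/w5.png',a[...,::-1]);import pickle;pickle.dump((s,a,d),open('/tmp/w5.pkl','wb'))
print(s['position'],s['contact_force'],2*np.degrees(np.arctan2(s['tcp_rot'][2],s['tcp_rot'][1])))
E
```

```text
time_s: 7.1
position: [0.4854, -0.1182, 0.1454]
tcp_rot: [-0.0, 0.997, -0.078, 0.001]
contact_force: [-0.5, -0.3, 0.9]
finger_gap: 0.0599
finger_force: 0.0
time_s: 7.27
position: [0.4814, -0.1177, 0.1436]
tcp_rot: [-0.001, 0.997, -0.078, -0.002]
contact_force: [0.8, -0.1, 0.4]
finger_gap: 0.0598
finger_force: 0.0
[ 0.48135387 -0.11772386  0.1435558 ] [ 0.75694752 -0.10304125  0.39090403] -8.940854537494939
```

View pics/w5.png

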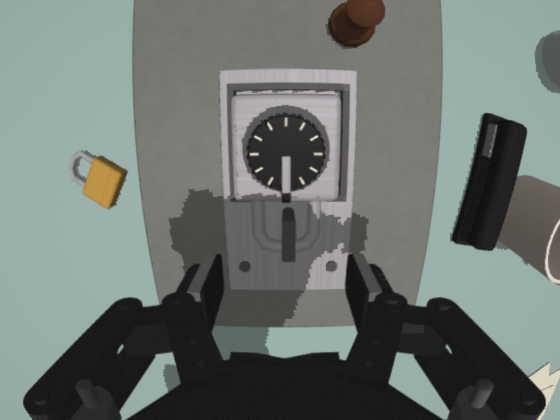

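The pointer at (286,175) lines up with the index mark at (286,198). The case's front edge is at row 201, columns 232–341, and the shackle's U shows at columns 255–318 with its bow end near row 250.

```bash
python3 - <<'E'
from dial import *;import pickle
s,a,d=pickle.load(open('/tmp/w5.pkl','rb'));p=robot.camera_params('wrist')
Q=q2R(s['tcp_rot']).as_matrix()
for n,q,z in[('dial',(286.5,150),.1155),('caseL',(232,201),.099),('caseR',(341,201),.099),('bow',(287,251),.088),('legL',(252,215),.086),('legR',(319,215),.086),('hookend',(288,262),.1),('holeL',(245,267),.073),('holeR',(331,267),.073)]:
    w=wplane(q,s,p,z);print(n,w,Q.T@(w-s['position'])*1e3)
# height by two wrist views of the index mark
s2,a2,d2=pickle.load(open('/tmp/w2.pkl','rb'));print('mark',tri([wray((286,198),s,p),wray((252,202),s2,p)]))
print('depth shackle', [float(d[v,u]) for v,u in((225,258),(225,315),(225,272))])
for v,u in((225,258),(225,315),(225,272)):
    k=p['mtx'];o,r=wray((u,v),s,p);c=Q@p['tool_from_camera'][:3,2];print(o+r*d[v,u]/(r@c))
E
```

```text
dial [ 0.53479875 -0.12801997  0.1155    ] [54.51671513  1.88583992 27.81841767]
caseL [ 0.50916575 -0.09338406  0.099     ] [ 23.88407819 -28.3330358   44.47399287]
caseR [ 0.49979276 -0.15361903  0.099     ] [23.9862782  32.62672905 44.42780805]
bow [ 0.46893301 -0.11840775  0.088     ] [-11.92280805   2.64766944  55.60601456]
legL [ 0.49502631 -0.10094999  0.086     ] [ 11.14873062 -18.65178547  57.52204025]
legR [ 0.48877469 -0.14108825  0.086     ] [11.21109188 21.97035584 57.49128867]
hookend [ 0.46737498 -0.11867509  0.1       ] [-13.47233621   3.14490449  43.61223999]
holeL [ 0.45387204 -0.08677785  0.073     ] [-31.65129377 -26.24590863  70.7133298 ]
holeR [ 0.44458824 -0.14577321  0.073     ] [-31.65363531  33.47543533  70.66852726]
mark [ 0.50912962 -0.123252    0.1067594 ]
depth shackle [0.1944389045238495, 0.1951208859682083, 0.21330732107162476]
[ 0.48943531 -0.10392459  0.08967209]
[ 0.48390648 -0.13775463  0.08902491]
[ 0.48155861 -0.11049177  0.07202183]
```

```bash

python3 -m inch '[{"twist":[0,0,0],"offset":[4.5,2,10],"grip":0.3},{"twist":[0,0,0],"offset":[0,0,14],"grip":0.3},{"twist":[0,0,0],"offset":[0,0,14],"grip":0.3},{"twist":[0,0,0],"offset":[0,0,10],"grip":0.3},{"twist":[0,0,0],"offset":[0,0,4],"grip":0.3}]' 40
python3 -m inch '[{"twist":[0,0,0],"offset":[0,0,0],"grip":0.3},{"twist":[0,0,0],"offset":[0,0,0],"grip":0.3}]'
```

```text
time_s: 7.73
position: [0.4886, -0.1212, 0.0897]
tcp_rot: [-0.0, 0.997, -0.078, -0.001]
contact_force: [-0.0, 0.4, 0.4]
finger_gap: 0.0553
finger_force: 0.0
time_s: 7.9
position: [0.4889, -0.1213, 0.0914]
tcp_rot: [-0.0, 0.997, -0.078, -0.0]
contact_force: [0.3, 0.5, 0.4]
finger_gap: 0.0555
finger_force: 0.0
```

```bash

python3 -m inch '[{"twist":[0,0,0],"offset":[-3,0,1.5],"grip":0.3},{"twist":[0,0,0],"offset":[0,0,0],"grip":-0.3},{"twist":[0,0,0],"offset":[0,0,0],"grip":-0.3},{"twist":[0,0,0],"offset":[0,0,0],"grip":-0.3},{"twist":[0,0,0],"offset":[0,0,0],"grip":-0.3}]' 50
```

```text
time_s: 8.32
position: [0.4853, -0.1205, 0.0909]
tcp_rot: [-0.0, 0.997, -0.078, -0.0]
contact_force: [-2.7, 0.9, 6.4]
finger_gap: 0.0398
finger_force: 49.8
```

```bash

python3 -m inch '[{"twist":[0,0,0],"offset":[-5,0,0],"grip":-0.3},{"twist":[0,0,0],"offset":[-5,0,0],"grip":-0.3},{"twist":[0,0,0],"offset":[-5,0,0],"grip":-0.3},{"twist":[0,0,0],"offset":[-5,0,0],"grip":-0.3},{"twist":[0,0,0],"offset":[0,0,0],"grip":-0.3}]'
python3 -m inch '[{"twist":[0,0,0],"offset":[-2,0,0],"grip":-0.3},{"twist":[0,0,0],"offset":[-1,0,0],"grip":-0.3},{"twist":[0,0,0],"offset":[0,0,0],"grip":-0.3}]'
```

```text
time_s: 8.73
position: [0.4647, -0.1176, 0.0905]
tcp_rot: [-0.0, 0.997, -0.079, -0.0]
contact_force: [-0.7, 1.1, 5.3]
finger_gap: 0.0399
finger_force: 50.4
time_s: 8.98
position: [0.4633, -0.1173, 0.0904]
tcp_rot: [0.0, 0.997, -0.078, 0.0]
contact_force: [1.5, -0.1, 5.3]
finger_gap: 0.0397
finger_force: 50.3
```

```bash

python3 -m inch '[{"twist":[0,0,0],"offset":[-2,0,0],"grip":-0.3},{"twist":[0,0,0],"offset":[0,0,0],"grip":-0.3}]'
python3 -m inch '[{"twist":[0,0,0],"offset":[0,0,0],"grip":0.3},{"twist":[0,0,0],"offset":[0,0,0],"grip":0.4},{"twist":[0,0,0],"offset":[0,0,-15],"grip":0.6},{"twist":[0,0,0],"offset":[0,0,-20],"grip":0.8},{"twist":[0,0,0],"offset":[0,0,-15],"grip":0.8}]'
python3 -m inch '[{"twist":[0,0,0],"offset":[0,0,0],"grip":0.8},{"twist":[0,0,0],"offset":[0,0,0],"grip":0.8}]'
python3 - <<'E'
from h import *
s=robot.read_state();a,d=robot.snapshot("wrist");cv2.imwrite('pics/w6.png',a[...,::-1]);import pickle;pickle.dump((s,a,d),open('/tmp/w6.pkl','wb'))
print(s['position'],s['contact_force'],2*np.degrees(np.arctan2(s['tcp_rot'][2],s['tcp_rot'][1])))
E
```

```text
time_s: 9.15
position: [0.4632, -0.1173, 0.0906]
tcp_rot: [0.0, 0.997, -0.079, 0.002]
contact_force: [5.1, 0.3, 2.3]
finger_gap: 0.0396
finger_force: 50.0
time_s: 9.57
position: [0.4579, -0.1166, 0.14]
tcp_rot: [-0.0, 0.997, -0.078, -0.003]
contact_force: [-0.3, -0.0, 0.3]
finger_gap: 0.0769
finger_force: 0.0
time_s: 9.73
position: [0.4593, -0.1168, 0.1401]
tcp_rot: [-0.0, 0.997, -0.078, -0.001]
contact_force: [0.3, -0.5, -0.1]
finger_gap: 0.0766
finger_force: 0.0
[ 0.45929949 -0.11675398  0.14009051] [ 0.28585205 -0.46892092 -0.06411029] -8.985856178257714
```

View pics/w6.png

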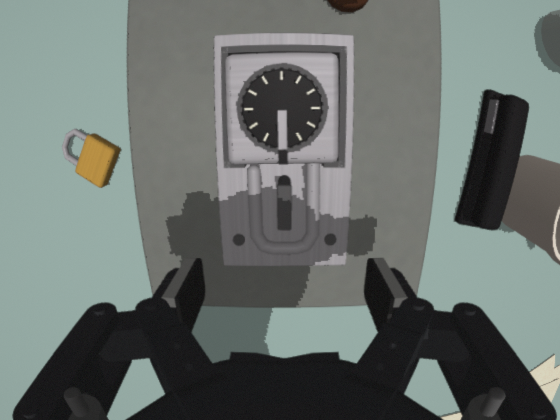

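The lock is open: the shackle's bow is now at about (283,248), beyond the hook tip at (283,230). The case is still in its seat at columns 225–342, and the dial is at (282,108).

```bash

python3 -m inch '[{"twist":[0,0,0],"offset":[38,0,0],"grip":0.8},{"twist":[0,0,0],"offset":[38,0,0],"grip":0.8},{"twist":[0,0,0],"offset":[0,0,10],"grip":0.8},{"twist":[0,0,0],"offset":[0,0,10],"grip":0.8},{"twist":[0,0,0],"offset":[0,0,0],"grip":0.8}]'
python3 -m inch '[{"twist":[0,0,0],"offset":[0,0,10],"grip":0.8},{"twist":[0,0,0],"offset":[0,0,8],"grip":0.8},{"twist":[0,0,0],"offset":[0,0,0],"grip":0.8},{"twist":[0,0,0],"offset":[0,0,0],"grip":0.8}]'
```

```text
time_s: 10.2
position: [0.5329, -0.1282, 0.1171]
tcp_rot: [-0.0, 0.997, -0.078, -0.004]
contact_force: [-1.7, -0.1, 0.4]
finger_gap: 0.077
finger_force: 0.0
time_s: 10.53
position: [0.5348, -0.1286, 0.1016]
tcp_rot: [-0.0, 0.997, -0.078, -0.001]
contact_force: [0.1, 0.8, 0.2]
finger_gap: 0.0766
finger_force: 0.0
```

```bash

python3 -m inch '[{"twist":[0,0,0],"offset":[0,0,2.5],"grip":0.8},{"twist":[0,0,0],"offset":[0,0,0],"grip":0},{"twist":[0,0,0],"offset":[0,0,0],"grip":0},{"twist":[0,0,0],"offset":[0,0,0],"grip":0},{"twist":[0,0,0],"offset":[0,0,0],"grip":0}]' 70
```

```text
time_s: 10.95
position: [0.5362, -0.1286, 0.1007]
tcp_rot: [-0.0, 0.997, -0.078, 0.0]
contact_force: [-0.8, 0.9, 5.8]
finger_gap: 0.0577
finger_force: 74.6
```

Gripped at 58 mm, which fits the 60 mm case. Lifting straight up, slowly at first.

```bash

python3 -m inch '[{"twist":[0,0,0],"offset":[0,0,-3],"grip":-0.2},{"twist":[0,0,0],"offset":[0,0,-5],"grip":-0.2},{"twist":[0,0,0],"offset":[0,0,-8],"grip":-0.2},{"twist":[0,0,0],"offset":[0,0,-8],"grip":-0.2},{"twist":[0,0,0],"offset":[0,0,-8],"grip":-0.2}]'
python3 -m inch '[{"twist":[0,0,0],"offset":[0,0,-14],"grip":-0.2},{"twist":[0,0,0],"offset":[0,0,-18],"grip":-0.2},{"twist":[0,0,0],"offset":[0,0,-18],"grip":-0.2},{"twist":[0,0,0],"offset":[0,0,-18],"grip":-0.2},{"twist":[0,0,0],"offset":[0,0,-18],"grip":-0.2}]'
python3 -m inch '[{"twist":[0,0,0],"offset":[0,0,-18],"grip":-0.2},{"twist":[0,0,0],"offset":[0,0,-15],"grip":-0.2},{"twist":[0,0,0],"offset":[0,0,-10],"grip":-0.2},{"twist":[0,0,0],"offset":[0,0,-5],"grip":-0.2},{"twist":[0,0,0],"offset":[0,0,0],"grip":-0.2}]'
python3 -m inch '[{"twist":[0,0,0],"offset":[0,0,0],"grip":-0.2},{"twist":[0,0,0],"offset":[0,0,0],"grip":-0.2},{"twist":[0,0,0],"offset":[0,0,0],"grip":-0.2}]'
python3 - <<'E'
from h import *
a,d=robot.snapshot("wrist");b,_=robot.snapshot("side")
b=cv2.resize(b[110:320,180:400],(440,420));cv2.imwrite('pics/w7.png',cv2.resize(np.hstack([a,b]),(800,336))[...,::-1])
E
```

```text
time_s: 11.37
position: [0.5356, -0.1288, 0.1324]
tcp_rot: [-0.0, 0.997, -0.078, -0.0]
contact_force: [0.5, 0.1, -3.6]
finger_gap: 0.0576
finger_force: 75.7
time_s: 11.78
position: [0.5353, -0.1288, 0.2191]
tcp_rot: [0.0, 0.997, -0.078, -0.0]
contact_force: [0.2, 0.7, -3.6]
finger_gap: 0.0576
finger_force: 75.8
time_s: 12.2
position: [0.5363, -0.1289, 0.2669]
tcp_rot: [0.0, 0.997, -0.078, 0.001]
contact_force: [-0.4, -1.4, -4.2]
finger_gap: 0.0579
finger_force: 76.0
time_s: 12.45
position: [0.5353, -0.1286, 0.2647]
tcp_rot: [-0.0, 0.997, -0.078, -0.001]
contact_force: [0.3, -0.0, -3.7]
finger_gap: 0.0578
finger_force: 75.9
```

View pics/w7.png

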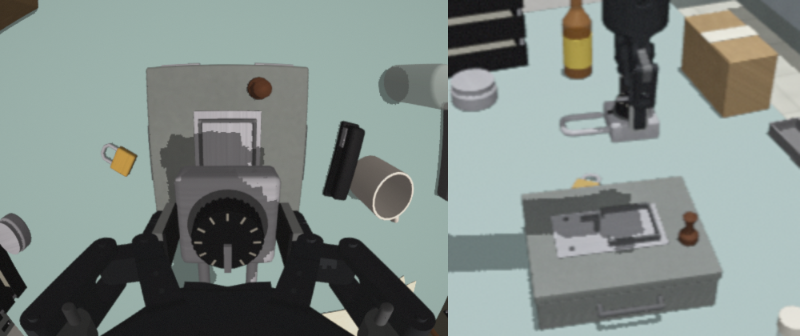

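The lock hangs level and open in the gripper, with the pointer at the mark. Its underside is about 165 mm above the lid and the seat below is empty. The stamp, keylock and stapler haven't moved. I'm handing the job in.

```bash
python3 -c "
from rig import robot
print(robot.close_job())"
```

```text
the job is handed in; nothing more can be done
None
```

I handed the job in at about 12.5 s: the dial is clicked in at the index mark, the shackle is pulled fully open, and the lock is off the hook, held level about 165 mm above the lid; no verdict came back.

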